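Seat the vial carrier on the bench rotator

TASK

Pick up the vial carrier by its square hub, lower it over the rotator's central shaft and, keeping hold of it, turn it with light pressure until the drive pin finds its hole, then lower it fully home and flat on the drive disc before you let go. Do it gently, without dropping it or forcing it down on the pin, and leave everything else on the bench where it is.

Things in the scene. Friction and masses are not known exactly. Their poses are not given: they have to be found in the camera images.
- carrier: the loose vial carrier, 0.28 to 0.46 kg, lying flat: a bare aluminium plate 96 x 96 mm, 8 mm thick, with a grey square hub on its centre (34 x 34 mm, faces parallel to the plate's sides, 46 mm tall: its top is 54 mm above the plate's underside). An 18 mm bore runs through plate and hub on the z axis. Origin: centre of the plate's underside, z up.
- carrier_grip (a point): point on the carrier's axis inside the hub, 38 mm above the plate's underside: the height to grip the hub at, across a pair of its faces (34 mm). Gripped across its -x and +x faces, the carrier tips least in the fingers when the pin pushes up on one side
- carrier_pin_hole (a point): centre, at the plate's underside, of the 10 mm through hole for the drive pin, 30 mm from the bore's axis on the carrier's -x side. The five other through holes (14 mm; four in the corners at x, y = +-34 mm, one at x = +34 mm, y = 0) are for vials
- rotator: the bench rotator, fixed to the worktop: a grey housing 100 x 100 mm, 44 mm high, control face on its -x side. Origin: centre of its underside, z up. On top a level aluminium drive disc, 82 mm across, carries the shaft and the drive pin; it is braked and cannot be turned by hand. Carrier and rotator may bear on each other with at most 25 N
- rotator_seat (a point): centre of the drive disc's upper face, on the shaft's axis, 49 mm above the worktop: the seated carrier's origin lies here. With the pin in its hole the plate lies on the disc; otherwise it rides on the pin's tip, 10 mm higher
- rotator_shaft_top (a point): top of the steel shaft, 40 mm above the disc; the shaft is 16 mm in diameter, its last 12 mm taper to 6 mm
- rotator_mark (a point): small white index mark on the housing's top edge, in the rotator's -x direction from the shaft. The steel drive pin (8 mm diameter, 10 mm tall, 1 mm chamfer at the tip) stands on the disc 30 mm from the shaft's axis, anywhere within 0.85 rad (49 degrees) either side of this mark; just where is not reported: look or feel for it
- clamp_stand: the fixed retort stand at the back between the two work places: base plate 160 x 140 mm, 430 mm tall rod 61 mm behind this origin (centre of the plate, about), with a clamp whose jaws reach toward the robot at about 270 mm height: keep arm and load in front of it when passing
- beaker_50: bystander: small glass beaker, 45 mm wide, 57 mm tall; origin at the centre of its underside
- weight_0: bystander: calibration weight, 23 mm wide, 48 mm tall; origin at the centre of its underside
- weight_1: bystander: smaller calibration weight, 19 mm wide, 40 mm tall; origin at the centre of its underside
- marker_1: bystander: capped marker pen lying down, 134 mm long, 12 mm thick, along its y axis; origin at the centre of its underside
- timer: bystander: flat timer 65 x 65 x 18 mm; origin at the centre of its underside
- tape_roll: bystander: roll of tape lying flat, 86 mm across, 20 mm tall; origin at the centre of its underside
- screwdriver: bystander: screwdriver lying down, 187 mm long along its y axis, 25 mm thick; origin at the centre of its underside
- tweezers: bystander: tweezers lying down, 126 mm long along their y axis, 8 mm high; origin at the centre of their underside

How it is judged:
On the way, in this order (a step that is already met when the one before it is completed fails the run):
1. held by the fingers, the carrier is level and threaded on the shaft, above the drive disc (horizontal distance between carrier and rotator_seat below 0.004 m and z of carrier in the frame of rotator_seat between 0.004 and 0.034 m and angle between carrier's own z axis and vertical below 0.12 rad and contact force between the fingers and carrier above 0.5 N), for 0.1 s.
2. still held by the fingers, the carrier is down on the drive disc with the pin in its hole (horizontal distance between carrier and rotator_seat below 0.003 m and z of carrier in the frame of rotator_seat below 0.003 m and angle between carrier's own z axis and vertical below 0.06 rad and contact force between the fingers and carrier above 0.5 N), for 0.1 s.
At the end, for the whole second after the job is handed in: The carrier lies at rest and released, flat on the drive disc, with shaft and pin through it: its origin within 3 mm of the shaft's axis and within 2 mm in height of the disc's face, tilted by less than 0.03 rad (horizontal distance between carrier and rotator_seat below 0.003 m and z of carrier in the frame of rotator_seat between -0.002 and 0.002 m and angle between carrier's own z axis and vertical below 0.03 rad and linear speed of carrier below 0.01 m/s); the robot touches nothing.
It fails at once if carrier and rotator (with its shaft and pin) bear on each other with more than 25 N (contact force between carrier and rotator above 25 N).
It fails at once if a bystander is moved by more than 25 mm or the beaker tips (distance of any of beaker_50, weight_0, weight_1, marker_1, timer, tape_roll, screwdriver, tweezers from where it was at the start of the episode above 0.025 m or angle between beaker_50's own z axis and vertical above 0.5 rad).
It also fails if it takes over 72 s, if anything falls off the work surface, if the arm or the gripper's body presses on something with over 40 N, if the wrist force passes 120 N, or if a joint passes its speed limit or range.

ROBOT

A 6-joint arm with a two-finger parallel gripper is mounted at the origin on a cart in front of the work surface, level with it; the furniture and walls round the work are solid. World frame = base frame: x ahead of the robot, y to its left, z up, the work surface at z = 0. Lengths are in m, angles in rad, forces in N, time in s.
With the tool pointing down it reaches from about 0.275 to 0.725 m from the base axis. Payload 15.9 kg.
Tool frame: the origin (TCP) lies between the finger pads; the fingertips stand ctrl.tcp_to_tips ahead of it and the grasp point (between the pads) lies 5 mm behind it (ctrl.tcp_to_tips is the distance from the TCP to the fingertips, in m); y points along the fingers, x is the direction in which the jaws open and shut, and the axes are right-handed (so a half turn about y gives the same grasp; the last joint's range is limited). The gripper opens to 85 mm and grips with 20 to 120 N. Pads are 22 mm wide; open, the fingers measure 114 mm over their backs; the gripper's body (76 mm by 85 mm) begins 54 mm behind the grasp point. The pads swing forward as they close: fully open they stand 13 mm farther back than shut.
Start: joints at [-1.315, 0.213, -0.034, 1.323, 0, 1.571], TCP at [0.127, -0.484, 0.225] pointing down, gripper open.
Joint ranges: [-2.98, 2.98], [-0.74, 1.72], [-1.14, 1.35], [-2.1, 2.04], [-1.57, 1.44], [-3.14, 3.14]. Speed limits (rad/s): [1.89, 1.89, 2.39, 2.57, 3.14, 3.14].

INTERFACE

Orientations are given as a 3x3 rotation matrix whose columns are the frame's x, y, z axes.
In Python, from bench import ctrl gives the robot as it stands.
- The arm moves only by the tool jog_arm, never from a script. Its argument "targets" is a list that holds one entry, the list of rows, each a list of 7 numbers: the turn, a rotation vector about the tool's x, y, z in degrees, then the shift along the tool's x, y, z in mm, then the opening, from -1 (shut) to 1 (fully open). A call has 1 to 10 rows; each row is the pose to reach, as a shift and turn from the pose commanded when the call began, along the tool's axes at that moment; what a row does not reach only later rows make up. A row lasts 1/12 s, in which the tool goes at most 41.7 mm and 7.16 degrees, less where a joint would pass 70% of its speed; a pose out of reach is approached as far as the arm can. A call with a gripper value outside its range is refused whole. The fingers move at their own pace and stop on an object; the grip force is fixed at half the most. Time passes only in rows, so rows that repeat a pose let the fingers close. It gives the time, the measured TCP pose, the force and the opening at its end, in the units of the state.
- ctrl.sense(): the state, without advancing time (a new reading comes with each control period).
- ctrl.snapshot(name): name is "scene" or "top"; returns the picture (384x512x3 uint8, red, green, blue); there is no depth.
- ctrl.calibration(name): a dict with "camera_matrix" (3x3 intrinsics, pixels), "extrinsics" (4x4, takes a point from camera to world coordinates). Camera axes: x right, y up, looking along -z (the intrinsics and any distortion apply to the point x, -y, -z); pixel columns grow to the right and rows downward; lengths in m; the calibration is good to about 2 mm. A picture is of the moment at which its call begins. calibration takes no time and is no camera call.
- ctrl.close_job(): hands the job in, once; it reports no verdict.
The state is a dict: "time": time; "q": joint angles; "dq": joint speeds; "joint_efforts": joint torques, N m; "position": TCP position; "tcp_rot": TCP orientation; "contact_force": force on the tool from outside, world axes, zero at the start; "moment": the same for the moment, N m; "finger_gap": finger opening in m.
Only numpy, scipy, OpenCV 4.12 (cv2) and the standard library are available. Lean on these libraries where they do the work, as an engineer would, in place of code of your own. Each camera call takes 0.05 s, during which the arm holds its last target.

## Working session

There is one attempt and no reset: what is moved stays moved. The work goes in short steps, Python scripts to look and compute and a tool call to move; the robot and the scene stay as the last step left them, time stands still between calls to the robot, and variables do not carry over. Pictures are saved under pics/ and viewed, and the job is handed in when it is done.

Besides the shell and the picture viewer there is one more tool, called after ">>>" by a JSON object that holds its "fn" and its "kwargs", one argument or row to a line. jog_arm: Moves the arm, as the interface text tells. Its arguments: {"type":"object","properties":{"targets":{"type":"array","items":{"type":"array","items":{"type":"array","items":{"type":"number"}}}}},"required":["targets"]}

```bash
ls; mkdir -p pics
python3 - <<'E'
from bench import ctrl
import cv2,numpy as np
print(ctrl.tcp_to_tips); s=ctrl.sense(); print(s)
for n in("scene","top"):
    cv2.imwrite(f"pics/{n}0.png",ctrl.snapshot(n)[:,:,::-1]); c=ctrl.calibration(n); print(n,c)
E
```

```text
pics
0.014
{'time': 0.0, 'q': array([-1.31500436e+00,  2.13334474e-01, -3.50290457e-02,  1.32348716e+00,
        2.55815940e-05,  1.57076327e+00]), 'dq': array([-7.77711093e-05,  4.38555626e-04,  6.78447606e-04,  2.45355439e-04,
        1.04631282e-03, -1.80068021e-03]), 'joint_efforts': array([-3.92507762e-03, -6.86146474e+01,  4.87130606e+01,  1.68549089e-02,
       -3.83412589e-04,  1.55647791e-05]), 'position': array([ 0.12643097, -0.48341279,  0.22453892]), 'tcp_rot': array([[ 2.53043525e-01, -2.42014726e-04,  9.67454865e-01],
       [-9.67454321e-01,  1.02652153e-03,  2.53043640e-01],
       [-1.05435354e-03, -9.99999444e-01,  2.56164359e-05]]), 'contact_force': array([-0.31618516,  0.24974082,  0.60422709]), 'moment': array([ 0.03722947,  0.00936866, -0.01700128]), 'finger_gap': 0.0851466868532407}
scene {'camera_matrix': array([[391.44521093,   0.        , 257.1498102 ],
       [  0.        , 391.44521093, 188.75243746],
       [  0.        ,   0.        ,   1.        ]]), 'extrinsics': array([[-0.90611693,  0.24972239, -0.341454  ,  0.0700476 ],
       [-0.4223432 , -0.48814958,  0.7637645 ,  1.01964644],
       [ 0.02404846,  0.83627072,  0.54778915,  0.83481984],
       [ 0.        ,  0.        ,  0.        ,  1.        ]])}
top {'camera_matrix': array([[352.52663921,   0.        , 257.34575738],
       [  0.        , 352.52663921, 190.76438759],
       [  0.        ,   0.        ,   1.        ]]), 'extrinsics': array([[-0.01093014,  0.98884683, -0.14853441,  0.34438953],
       [-0.99989154, -0.00934197,  0.01138575, -0.00792238],
       [ 0.00987116,  0.14864275,  0.98884169,  1.39933605],
       [ 0.        ,  0.        ,  0.        ,  1.        ]])}
```

View pics/scene0.png

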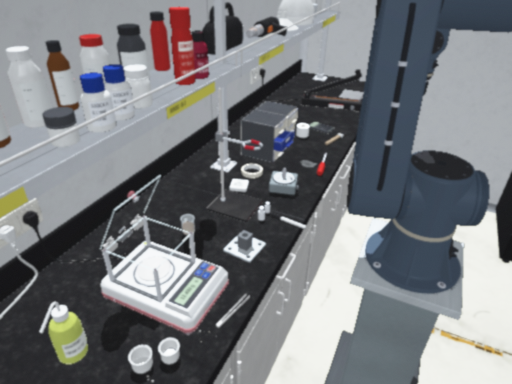

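View pics/top0.png

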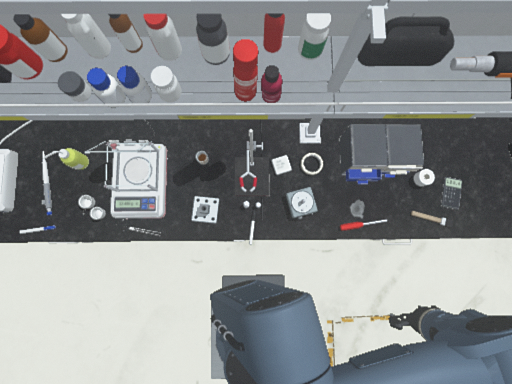

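The scene camera shows the carrier at about (245,247) and the rotator at about (284,182). In the top view they are at (206,209) and (301,203). I'll enlarge both.

Run:
```python
import cv2,numpy as np
t=cv2.imread("pics/top0.png");s=cv2.imread("pics/scene0.png")
def z(im,u,v,w,h,k): return cv2.resize(im[v:v+h,u:u+w],None,fx=k,fy=k,interpolation=cv2.INTER_CUBIC)
a=np.hstack([z(t,184,187,44,44,9),z(t,279,181,44,44,9)])
b=np.hstack([z(s,220,225,50,50,8),z(s,262,160,44,44,9)[:400,:396]]) if 0 else np.hstack([z(s,220,225,50,50,396/50)[:396,:396],z(s,260,158,50,50,396/50)[:396,:396]])
cv2.imwrite("pics/z1.png",a);cv2.imwrite("pics/z2.png",b);cv2.imwrite("pics/z3.png",z(t,180,130,170,110,4.5))
```

```text
(no output)
```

View pics/z1.png

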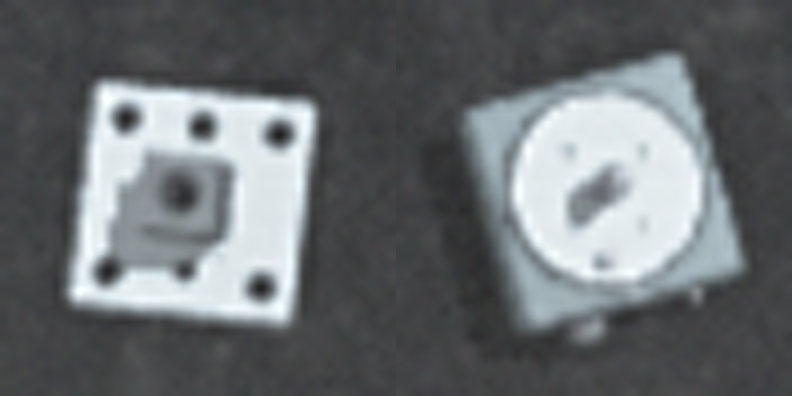

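View pics/z2.png

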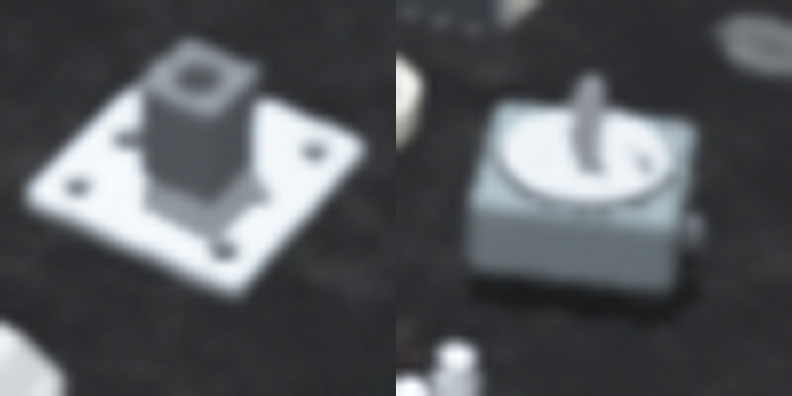

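View pics/z3.png

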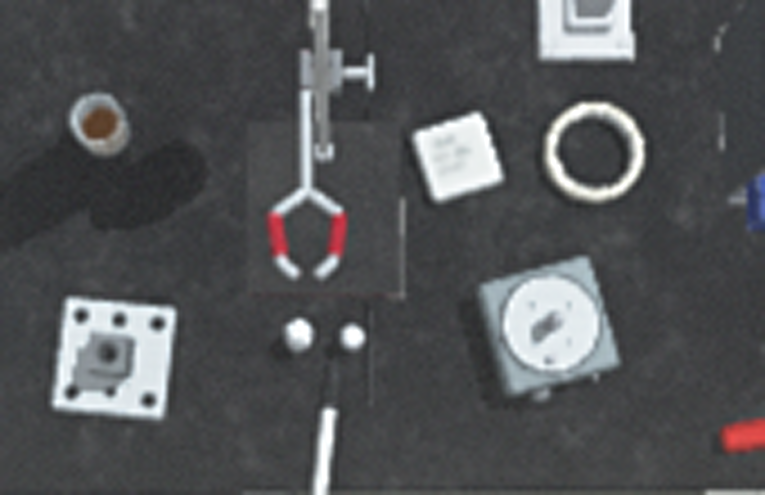

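```bash
cat > h.py <<'E'
import cv2,numpy as np
from bench import ctrl
C={n:ctrl.calibration(n) for n in("scene","top")}
def ray(n,u,v):
    K=C[n]["camera_matrix"];E=C[n]["extrinsics"]
    d=np.array([(u-K[0,2])/K[0,0],-(v-K[1,2])/K[1,1],-1.]); return E[:3,3],E[:3,:3]@d
def onz(n,u,v,z):
    o,d=ray(n,u,v); return o+d*(z-o[2])/d[2]
def proj(n,p):
    K=C[n]["camera_matrix"];E=C[n]["extrinsics"]
    c=E[:3,:3].T@(np.asarray(p)-E[:3,3]); return np.array([K[0,2]+K[0,0]*c[0]/-c[2],K[1,2]+K[1,1]*-c[1]/-c[2]])
def blob(im,lo,roi):
    u,v,w,h=roi; g=cv2.resize(im[v:v+h,u:u+w],None,fx=8,fy=8,interpolation=cv2.INTER_CUBIC).min(2)
    m=(g>lo).astype(np.uint8); cs,_=cv2.findContours(m,cv2.RETR_EXTERNAL,cv2.CHAIN_APPROX_NONE)
    c=max(cs,key=cv2.contourArea)[:,0].astype(np.float32); return np.c_[(c[:,0]+.5)/8-.5+u,(c[:,1]+.5)/8-.5+v].astype(np.float32)
E
python3 - <<'E'
from h import *
t=cv2.imread("pics/top0.png");s=cv2.imread("pics/scene0.png")
for n,im,r,lo in(("top",t,(184,187,44,44),140),("scene",s,(220,228,50,42),140)):
    c=blob(im,lo,r); P=np.array([onz(n,u,v,.008) for u,v in c])
    b=cv2.minAreaRect(P[:,:2].astype(np.float32)*1000); print(n,"plate",b)
# disc
for n,im,r in(("top",t,(279,181,44,44)),("scene",s,(260,158,50,50))):
  for lo in (195,210):
    c=blob(im,lo,r); c=cv2.convexHull(c)[:,0] if 1 else c; P=np.array([onz(n,u,v,.049) for u,v in c])
    print(n,"disc",cv2.fitEllipse(P[:,:2].astype(np.float32)*1000), cv2.minEnclosingCircle(P[:,:2].astype(np.float32)*1000))
# zoomed dark spots
zt=lambda x,y,ox,oy:((x+.5)/9-.5+ox,(y+.5)/9-.5+oy)
print("bore top",onz("top",*zt(181,192,184,187),.054))
print("hole -x,+x",onz("top",*zt(185,270,184,187),.008),onz("top",*zt(203,125,184,187),.008))
print("pin tip (top)",onz("top",*zt(600-396,260,279,181),.057))
k=396/50;print("pin tip(scene)",onz("scene",(643.5-396)/k-.5+260,152/k-.5+158,.059), "base",onz("scene",(650-396)/k-.5+260,172/k-.5+158,.049))
# housing
for x,y in((470,110),(680,58),(745,270),(525,330)): print("hous",onz("top",*zt(x-396,y,279,181),.044))
print("bore scene",onz("scene",200/k-.5+220,78/k-.5+225,.054))
print("shaft scene top",onz("scene",(593-396)/k-.5+260,78/k-.5+158,.089))
E
```

```text
top plate ((482.4065856933594, 184.13116455078125), (99.10304260253906, 99.15077209472656), 83.69217681884766)
scene plate ((482.3579406738281, 183.08291625976562), (104.79435729980469, 102.50862121582031), 83.92400360107422)
top disc ((503.9530944824219, -195.3902130126953), (79.7979507446289, 80.68206787109375), 139.25413513183594) ((504.0145568847656, -195.1746826171875), 40.85466766357422)
top disc ((503.9059143066406, -195.247802734375), (78.29222869873047, 79.53652954101562), 149.55397033691406) ((504.05419921875, -195.2057342529297), 40.167423248291016)
scene disc ((505.59686279296875, -198.6736297607422), (82.46945190429688, 83.82852935791016), 38.93113327026367) ((506.8692321777344, -198.69862365722656), 42.878456115722656)
scene disc ((505.588623046875, -198.42982482910156), (79.45709228515625, 80.03252410888672), 79.93810272216797) ((506.1296691894531, -198.72499084472656), 40.675804138183594)
bore top [0.48216995 0.18266606 0.054     ]
hole -x,+x [0.45256059 0.18703308 0.008     ] [0.51645309 0.17984113 0.008     ]
pin tip (top) [ 0.47218712 -0.19041737  0.057     ]
pin tip(scene) [ 0.47495336 -0.19648215  0.059     ] base [ 0.47074795 -0.19623894  0.049     ]
hous [ 0.53897881 -0.13787146  0.044     ]
hous [ 0.56087663 -0.22948185  0.044     ]
hous [ 0.46849922 -0.25435561  0.044     ]
hous [ 0.44372287 -0.15919006  0.044     ]
bore scene [0.48231564 0.18132808 0.054     ]
shaft scene top [ 0.5054022  -0.20229001  0.089     ]
```

Run:
```python
from h import *
z=lambda x,y:((x+.5)/4.5-.5+180,(y+.5)/4.5-.5+130)
print("jaw tips",onz("top",*z(297,272),.27),onz("top",*z(322,272),.27))
print("weights",onz("top",*z(298,335),.04),onz("top",*z(352,336),.04),"marker",onz("top",*z(328,410),.01))
s=ctrl.sense();p=s["position"];R=s["tcp_rot"]
for T in([.36,.02,.225],[.482,.1835,.20]): print(R.T@(np.array(T)-p)*1000)
```

```text
jaw tips [0.51670881 0.01706456 0.27      ] [ 0.51653917 -0.00093017  0.27      ]
weights [0.49690193 0.02162077 0.04      ] [ 0.49557856 -0.0248854   0.04      ] marker [ 0.43406874 -0.00354963  0.01      ]
[-4.27970917e+02 -1.27090123e-02  3.53344253e+02]
[-555.26311344   25.10490745  512.74014974]
```

>>> {"fn": "jog_arm", "kwargs": {
  "targets": [
    [[0, -7, 0, -31, 0, 25, 1], [0, -14, 0, -62, 0, 51, 1], [0, -20, 0, -93, 0, 77, 1], [0, -26, 0, -124, 0, 103, 1], [0, -32, 0, -155, 0, 128, 1], [0, -38, 0, -186, 0, 154, 1], [0, -44, 0, -217, 0, 179, 1], [0, -50, 0, -248, 0, 205, 1], [0, -56, 0, -279, 0, 230, 1], [0, -60, 0, -310, 0, 256, 1]]
  ]
}}

```text
time: 0.93
position: [0.2911, -0.1282, 0.225]
tcp_rot: [[0.962, 0.0, 0.272], [-0.272, -0.0, 0.962], [0.0, -1.0, -0.0]]
contact_force: [1.7, -1.4, 0.2]
finger_gap: 0.0855
```

```bash
cat > st.py <<'E'
from h import *
import sys
s=ctrl.sense();p=s["position"];R=s["tcp_rot"]
print("t",round(s["time"],2),"p",p.round(4),"yaw",np.degrees(np.arctan2(R[1,0],R[0,0])).round(2),"tilt",R[2].round(3),"F",s["contact_force"].round(1),"M",s["moment"].round(2),"gap",round(s["finger_gap"],4),"q",s["q"].round(2))
if len(sys.argv)>3:
    T=np.array(list(map(float,sys.argv[1:4]))); print("shift mm",(R.T@(T-p)*1000).round(1))
E
python3 st.py .482 .1835 .18
```

```text
t 0.93 p [ 0.2911 -0.1282  0.225 ] yaw -15.81 tilt [ 0. -1. -0.] F [ 1.7 -1.4  0.2] M [-0.05 -0.08 -0.01] gap 0.0855 q [-0.41 -0.16 -0.42  1.31  0.    1.43]
shift mm [ 98.8  45.  351.9]
```

>>> {"fn": "jog_arm", "kwargs": {
  "targets": [
    [[0, -2, 0, 5, 0, 38, 1], [0, -3, 0, 12, 0, 77, 1], [0, -4, 0, 22, 0, 116, 1], [0, -5, 0, 32, 0, 155, 1], [0, -6, 0, 44, 0, 195, 1], [0, -7, 0, 56, 5, 235, 1], [0, -8, 0, 68, 15, 275, 1], [0, -9, 0, 80, 28, 312, 1], [0, -9.6, 0, 92, 40, 338, 1], [0, -9.6, 0, 99, 45, 352, 1]]
  ]
}}

```text
time: 1.77
position: [0.4846, 0.1837, 0.1774]
tcp_rot: [[0.994, -0.002, 0.11], [-0.11, -0.0, 0.994], [-0.002, -1.0, -0.001]]
contact_force: [0.0, -1.4, 0.0]
finger_gap: 0.0853
```

```bash
python3 - <<'E'
from h import *
for n in("scene","top"): cv2.imwrite(f"pics/{n}1.png",ctrl.snapshot(n)[:,:,::-1])
t=cv2.imread("pics/top1.png");s=cv2.imread("pics/scene1.png")
cv2.imwrite("pics/v1.png",np.hstack([cv2.resize(t[150:250,150:250],(400,400)),cv2.resize(s[170:290,190:310],(400,400))]))
E
python3 st.py .482 .1835 .043
```

```text
t 1.87 p [0.4841 0.1824 0.1779] yaw -6.38 tilt [-0.003 -1.    -0.001] F [-0.4 -0.3 -1.2] M [-0.04  0.1   0.02] gap 0.0853 q [ 0.36  0.26 -0.09  1.22  0.    2.04]
shift mm [ -1.8 134.9   1. ]
```

View pics/v1.png

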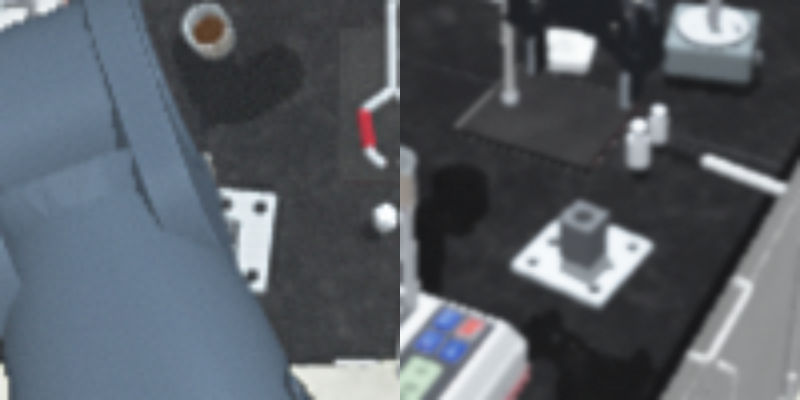

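>>> {"fn": "jog_arm", "kwargs": {
  "targets": [
    [[0, 0, 0, -2, 35, 1, 1], [0, 0, 0, -2, 70, 1, 1], [0, 0, 0, -2, 100, 1, 1], [0, 0, 0, -2, 120, 1, 1], [0, 0, 0, -2, 135, 1, 1], [0, 0, 0, -2, 145, 1, 1], [0, 0, 0, -2, 145, 1, 1], [0, 0, 0, -2, 145, 1, 1]]
  ]
}}

```text
time: 2.53
position: [0.4819, 0.1816, 0.0355]
tcp_rot: [[0.994, -0.0, 0.114], [-0.114, -0.0, 0.994], [-0.0, -1.0, -0.0]]
contact_force: [0.7, -0.4, 0.7]
finger_gap: 0.0852
```

```bash
python3 - <<'E'
from h import *
for n in("scene",): cv2.imwrite(f"pics/{n}2.png",ctrl.snapshot(n)[:,:,::-1])
s=cv2.imread("pics/scene2.png")
cv2.imwrite("pics/v2.png",cv2.resize(s[200:290,200:290],(540,540),interpolation=cv2.INTER_CUBIC))
E
python3 st.py .482 .1835 .033
```

```text
t 2.58 p [0.4823 0.1819 0.036 ] yaw -6.52 tilt [ 0.001 -1.     0.   ] F [ 0.1  0.4 -0.7] M [ 0.03 -0.06  0.02] gap 0.0852 q [ 0.36  0.36 -0.34  0.87 -0.    2.05]
shift mm [-0.5  3.   1.6]
```

View pics/v2.png

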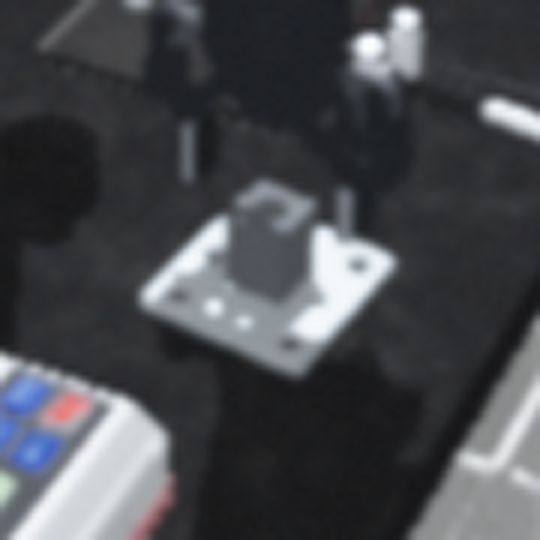

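>>> {"fn": "jog_arm", "kwargs": {
  "targets": [
    [[0, 0, 0, 0, 2, 1, 1], [0, 0, 0, 0, 2, 1, 0.2], [0, 0, 0, 0, 2, 1, -0.2], [0, 0, 0, 0, 2, 1, -0.6], [0, 0, 0, 0, 2, 1, -1], [0, 0, 0, 0, 2, 1, -1], [0, 0, 0, 0, 2, 1, -1], [0, 0, 0, 0, 2, 1, -1], [0, 0, 0, 0, 2, 1, -1], [0, 0, 0, 0, 2, 1, -1]]
  ]
}}

```text
time: 3.42
position: [0.4822, 0.1829, 0.0335]
tcp_rot: [[0.994, 0.001, 0.113], [-0.113, 0.0, 0.994], [0.001, -1.0, 0.0]]
contact_force: [-2.1, -0.9, 8.5]
finger_gap: 0.0327
```

```bash
python3 st.py .482 .1835 .033
```

```text
t 3.42 p [0.4822 0.1829 0.0335] yaw -6.5 tilt [ 0.001 -1.     0.   ] F [-2.1 -0.9  8.5] M [-0.19  0.51 -0.01] gap 0.0327 q [ 0.36  0.36 -0.34  0.87 -0.    2.05]
shift mm [-0.3  0.5  0.5]
```

>>> {"fn": "jog_arm", "kwargs": {
  "targets": [
    [[0, 0, 0, 0, -5, 0, -1], [0, 0, 0, 0, -15, 0, -1], [0, 0, 0, 0, -30, 0, -1], [0, 0, 0, 0, -50, 0, -1], [0, 0, 0, 0, -70, 0, -1], [0, 0, 0, 0, -90, 0, -1], [0, 0, 0, 0, -110, 0, -1], [0, 0, 0, 0, -125, 0, -1], [0, 0, 0, 0, -135, 0, -1], [0, 0, 0, 0, -135, 0, -1]]
  ]
}}

```text
time: 4.25
position: [0.4829, 0.1832, 0.1703]
tcp_rot: [[0.994, 0.003, 0.113], [-0.113, 0.001, 0.994], [0.003, -1.0, 0.001]]
contact_force: [0.7, 0.1, -3.7]
finger_gap: 0.0322
```

```bash
python3 - <<'E'
from h import *
for n in("scene","top"): cv2.imwrite(f"pics/{n}3.png",ctrl.snapshot(n)[:,:,::-1])
s=cv2.imread("pics/scene3.png")
cv2.imwrite("pics/v3.png",cv2.resize(s[170:270,200:300],(600,600),interpolation=cv2.INTER_CUBIC))
E
python3 st.py .5045 -.197 .168
```

```text
t 4.35 p [0.4819 0.1828 0.1678] yaw -6.5 tilt [-0. -1. -0.] F [ 0.3 -0.2 -3.6] M [0.02 0.02 0.02] gap 0.0322 q [ 0.36  0.26 -0.12  1.19  0.    2.05]
shift mm [ 6.540e+01 -2.000e-01 -3.749e+02]
```

View pics/v3.png

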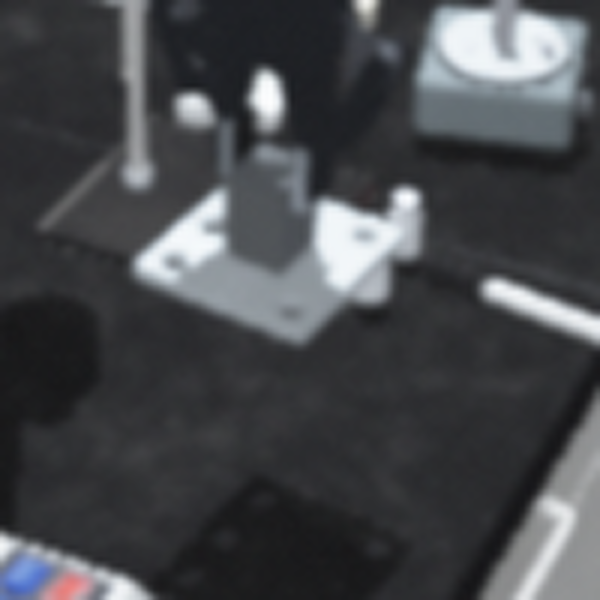

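>>> {"fn": "jog_arm", "kwargs": {
  "targets": [
    [[0, 0, 0, -8, 0, -12, -1], [0, 0, 0, -22, 0, -34, -1], [0, 0, 0, -38, 0, -60, -1], [0, 0, 0, -54, 0, -88, -1], [0, 0, 0, -70, 0, -116, -1], [0, 0, 0, -82, 0, -146, -1], [0, 0, 0, -88, 0, -176, -1], [0, 0, 0, -88, 0, -206, -1], [0, 0, 0, -78, 0, -234, -1], [0, 0, 0, -62, 0, -260, -1]]
  ]
}}

```text
time: 5.18
position: [0.3893, -0.0698, 0.1673]
tcp_rot: [[0.994, -0.001, 0.113], [-0.113, 0.0, 0.994], [-0.001, -1.0, 0.0]]
contact_force: [1.8, 0.1, -3.4]
finger_gap: 0.0324
```

```bash
python3 st.py .5045 -.197 .168
```

```text
t 5.18 p [ 0.3893 -0.0698  0.1673] yaw -6.51 tilt [-0.001 -1.     0.   ] F [ 1.8  0.1 -3.4] M [ 0.04 -0.2   0.  ] gap 0.0324 q [-0.18  0.02 -0.4   1.15 -0.    1.51]
shift mm [ 128.9   -0.9 -113.4]
```

>>> {"fn": "jog_arm", "kwargs": {
  "targets": [
    [[0, 0, 0, 14, 0, -24, -1], [0, 0, 0, 34, 0, -48, -1], [0, 0, 0, 56, 0, -70, -1], [0, 0, 0, 78, 0, -88, -1], [0, 0, 0, 98, 0, -102, -1], [0, 0, 0, 114, 0, -111, -1], [0, 0, 0, 124, 0, -115, -1], [0, 0, 0, 127, 0, -115, -1], [0, 0, 0, 127, 0, -115, -1], [0, 0, 0, 127, 0, -115, -1]]
  ]
}}

```text
time: 6.02
position: [0.5033, -0.1965, 0.1673]
tcp_rot: [[0.994, -0.002, 0.113], [-0.113, 0.001, 0.994], [-0.002, -1.0, 0.0]]
contact_force: [1.0, -0.1, -3.6]
finger_gap: 0.0324
```

```bash
python3 - <<'E'
from h import *
for n in("scene","top"): cv2.imwrite(f"pics/{n}4.png",ctrl.snapshot(n)[:,:,::-1])
s=cv2.imread("pics/scene4.png")
cv2.imwrite("pics/v4.png",np.hstack([cv2.resize(s[130:210,240:320],(560,560),interpolation=cv2.INTER_CUBIC)]))
E
python3 st.py .5045 -.197 .168
```

```text
t 6.12 p [ 0.5035 -0.1965  0.1678] yaw -6.48 tilt [-0.001 -1.     0.   ] F [-0.2  0.4 -3.6] M [-0.03 -0.01  0.01] gap 0.0325 q [-0.37  0.31 -0.05  1.21  0.    1.31]
shift mm [ 1.1 -0.2 -0.4]
```

View pics/v4.png

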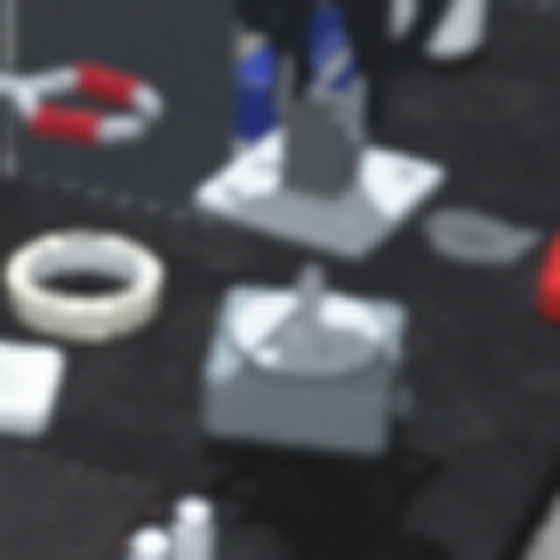

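View pics/top4.png

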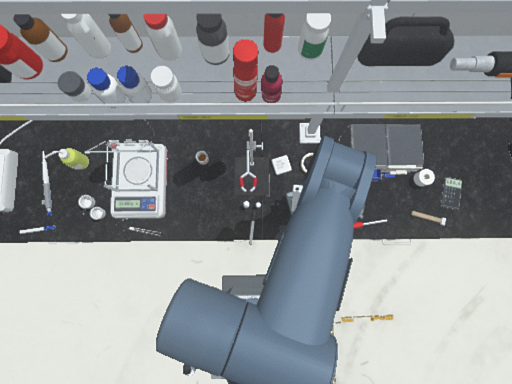

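```bash
python3 - <<'E'
from h import *
f=lambda x,y:((x+.5)/7-.5+240,(y+.5)/7-.5+130)
zt=.168-.0335+.008
c=[onz("scene",*f(*q),zt-(.004 if 1 else 0)) for q in((198,195),(360,254),(443,172))]
print(c,(c[0]+c[2])/2, np.degrees(np.arctan2(*(c[1]-c[0])[:2])))
print(np.linalg.norm(c[1]-c[0]),np.linalg.norm(c[2]-c[1]))
o=[onz("scene",*f(313,270),.089),onz("scene",*f(306,322),.0555)];print(o)
# triangulate bias: hub top in scene vs TCP
E
python3 - <<'E'
E
```

```text
[array([ 0.55820127, -0.1612244 ,  0.1385    ]), array([ 0.45928234, -0.1420687 ,  0.1385    ]), array([ 0.45103764, -0.24609207,  0.1385    ])] [ 0.50461945 -0.20365824  0.1385    ] -79.04029537818292
0.10075661730629905 0.10434959378800784
[array([ 0.50347591, -0.19653415,  0.089     ]), array([ 0.50536852, -0.1965186 ,  0.0555    ])]
```

>>> {"fn": "jog_arm", "kwargs": {
  "targets": [
    [[0, 0, 0, 1, 10, 0, -1], [0, 0, 0, 1, 22, 0, -1], [0, 0, 0, 1, 32, 0, -1], [0, 0, 0, 1, 38, 0, -1], [0, 0, 0, 1, 40, 0, -1], [0, 0, 0, 1, 40, 0, -1]]
  ]
}}

```text
time: 6.62
position: [0.5047, -0.197, 0.1274]
tcp_rot: [[0.994, -0.001, 0.113], [-0.113, 0.0, 0.994], [-0.001, -1.0, 0.0]]
contact_force: [0.2, 0.5, -3.9]
finger_gap: 0.0324
```

```bash
python3 - <<'E'
from h import *
for n in("scene",): cv2.imwrite(f"pics/{n}5.png",ctrl.snapshot(n)[:,:,::-1])
s=cv2.imread("pics/scene5.png")
cv2.imwrite("pics/v5.png",np.hstack([cv2.resize(s[140:210,245:315],(560,560),interpolation=cv2.INTER_CUBIC)]))
E
python3 st.py .5048 -.197 .128
```

```text
t 6.67 p [ 0.5051 -0.1971  0.128 ] yaw -6.5 tilt [-0. -1. -0.] F [-0.1  0.4 -3.5] M [ 0.02  0.01 -0.  ] gap 0.0324 q [-0.37  0.34 -0.12  1.12 -0.    1.31]
shift mm [-0.3  0.   0.1]
```

View pics/v5.png

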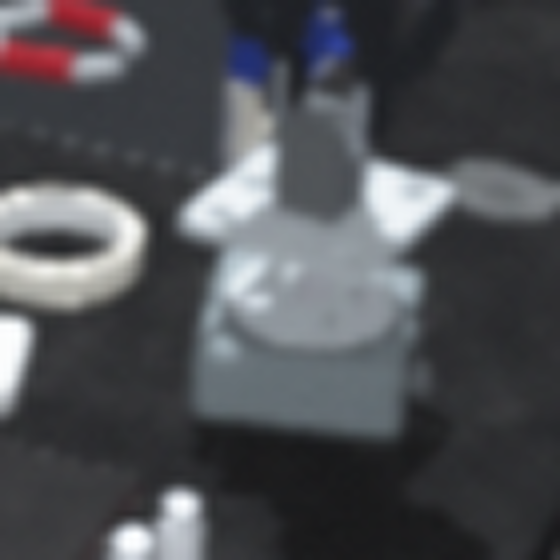

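>>> {"fn": "jog_arm", "kwargs": {
  "targets": [
    [[0, 0, 0, 0, 2, 0, -1], [0, 0, 0, 0, 4, 0, -1], [0, 0, 0, 0, 6, 0, -1], [0, 0, 0, 0, 8, 0, -1], [0, 0, 0, 0, 9, 0, -1], [0, 0, 0, 0, 9, 0, -1]]
  ]
}}

```text
time: 7.17
position: [0.505, -0.1971, 0.1187]
tcp_rot: [[0.994, -0.0, 0.113], [-0.113, 0.0, 0.994], [-0.0, -1.0, 0.0]]
contact_force: [0.3, -0.0, -3.5]
finger_gap: 0.0319
```

```bash
python3 st.py .5048 -.197 .119
```

```text
t 7.17 p [ 0.505  -0.1971  0.1187] yaw -6.5 tilt [-0. -1.  0.] F [ 0.3 -0.  -3.5] M [-0.04  0.07  0.02] gap 0.0319 q [-0.37  0.34 -0.13  1.1   0.    1.31]
shift mm [-0.2 -0.3  0.1]
```

No contact yet at h≈36 mm. I'll keep going in small steps.

>>> {"fn": "jog_arm", "kwargs": {
  "targets": [
    [[0, 0, 0, 0, 1, 0, -1], [0, 0, 0, 0, 2, 0, -1], [0, 0, 0, 0, 3, 0, -1], [0, 0, 0, 0, 3, 0, -1]]
  ]
}}

```text
time: 7.5
position: [0.5051, -0.1971, 0.1158]
tcp_rot: [[0.994, -0.0, 0.113], [-0.113, 0.0, 0.994], [-0.0, -1.0, 0.0]]
contact_force: [0.6, 0.3, -4.1]
finger_gap: 0.0322
```

>>> {"fn": "jog_arm", "kwargs": {
  "targets": [
    [[0, 0, 0, 0, 1, 0, -1], [0, 0, 0, 0, 2, 0, -1], [0, 0, 0, 0, 2, 0, -1], [0, 0, 0, 0, 2, 0, -1]]
  ]
}}

```text
time: 7.83
position: [0.5051, -0.1972, 0.114]
tcp_rot: [[0.994, -0.0, 0.113], [-0.113, 0.0, 0.994], [-0.0, -1.0, 0.0]]
contact_force: [-0.1, 0.7, -4.6]
finger_gap: 0.0325
```

```bash
python3 st.py .5048 -.197 .119
```

```text
t 7.83 p [ 0.5051 -0.1972  0.114 ] yaw -6.5 tilt [-0. -1.  0.] F [-0.1  0.7 -4.6] M [ 0.03  0.03 -0.04] gap 0.0325 q [-0.37  0.34 -0.14  1.08  0.    1.31]
shift mm [-0.3 -5.   0.1]
```

>>> {"fn": "jog_arm", "kwargs": {
  "targets": [
    [[0, 0, 0, 0, 1, 0, -1], [0, 0, 0, 0, 2, 0, -1], [0, 0, 0, 0, 2, 0, -1], [0, 0, 0, 0, 2, 0, -1]]
  ]
}}

```text
time: 8.17
position: [0.5051, -0.1972, 0.1119]
tcp_rot: [[0.994, -0.0, 0.113], [-0.113, 0.0, 0.994], [-0.0, -1.0, 0.0]]
contact_force: [-0.7, 0.3, -4.0]
finger_gap: 0.0324
```

>>> {"fn": "jog_arm", "kwargs": {
  "targets": [
    [[0, 0, 0, 0, 1, 0, -1], [0, 0, 0, 0, 2, 0, -1], [0, 0, 0, 0, 2, 0, -1], [0, 0, 0, 0, 2, 0, -1]]
  ]
}}

```text
time: 8.5
position: [0.5051, -0.1972, 0.1099]
tcp_rot: [[0.994, -0.0, 0.113], [-0.113, 0.0, 0.994], [-0.0, -1.0, 0.0]]
contact_force: [0.2, 0.3, -3.0]
finger_gap: 0.0322
```

```bash
python3 st.py .5048 -.197 .119
```

```text
t 8.5 p [ 0.5051 -0.1972  0.1099] yaw -6.51 tilt [-0. -1.  0.] F [ 0.2  0.3 -3. ] M [-0.01 -0.02 -0.01] gap 0.0322 q [-0.37  0.35 -0.15  1.07 -0.    1.31]
shift mm [-0.3 -9.1  0.1]
```

>>> {"fn": "jog_arm", "kwargs": {
  "targets": [
    [[0, 0, 0, 0, 1, 0, -1], [0, 0, 0, 0, 2, 0, -1], [0, 0, 0, 0, 3, 0, -1], [0, 0, 0, 0, 4, 0, -1], [0, 0, 0, 0, 4, 0, -1]]
  ]
}}

```text
time: 8.92
position: [0.505, -0.1971, 0.1057]
tcp_rot: [[0.994, -0.0, 0.113], [-0.113, 0.0, 0.994], [-0.0, -1.0, 0.0]]
contact_force: [-0.0, 0.6, -4.7]
finger_gap: 0.0323
```

>>> {"fn": "jog_arm", "kwargs": {
  "targets": [
    [[0, 0, 0, 0, 1, 0, -1], [0, 0, 0, 0, 2, 0, -1], [0, 0, 0, 0, 3, 0, -1], [0, 0, 0, 0, 4, 0, -1], [0, 0, 0, 0, 4, 0, -1]]
  ]
}}

```text
time: 9.33
position: [0.505, -0.1972, 0.1018]
tcp_rot: [[0.994, -0.0, 0.113], [-0.113, 0.0, 0.994], [-0.0, -1.0, 0.0]]
contact_force: [0.2, 0.3, -3.3]
finger_gap: 0.0323
```

>>> {"fn": "jog_arm", "kwargs": {
  "targets": [
    [[0, 0, 0, 0, 1, 0, -1], [0, 0, 0, 0, 2, 0, -1], [0, 0, 0, 0, 3, 0, -1], [0, 0, 0, 0, 4, 0, -1], [0, 0, 0, 0, 4, 0, -1], [0, 0, 0, 0, 4, 0, -1]]
  ]
}}

```text
time: 9.83
position: [0.5051, -0.1972, 0.0979]
tcp_rot: [[0.994, -0.0, 0.113], [-0.113, 0.0, 0.994], [-0.0, -1.0, 0.0]]
contact_force: [-0.2, -0.2, -3.3]
finger_gap: 0.0325
```

```bash
python3 st.py .5048 -.197 .119;  python3 - <<'E'
from h import *
for n in("scene",): cv2.imwrite(f"pics/{n}6.png",ctrl.snapshot(n)[:,:,::-1])
s=cv2.imread("pics/scene6.png")
cv2.imwrite("pics/v6.png",np.hstack([cv2.resize(s[140:210,245:315],(560,560),interpolation=cv2.INTER_CUBIC)]))
E
```

```text
t 9.83 p [ 0.5051 -0.1972  0.0979] yaw -6.5 tilt [-0. -1.  0.] F [-0.2 -0.2 -3.3] M [ 0.    0.03 -0.04] gap 0.0325 q [-0.37  0.35 -0.17  1.05 -0.    1.31]
shift mm [ -0.3 -21.1   0.1]
```

View pics/v6.png

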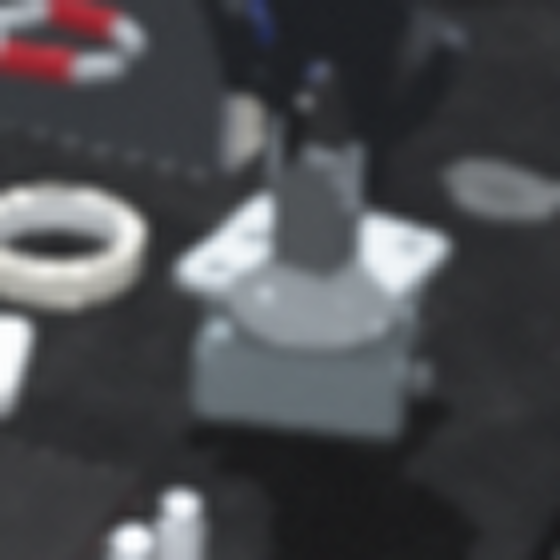

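>>> {"fn": "jog_arm", "kwargs": {
  "targets": [
    [[0, 0, 0, 0, 1, 0, -1], [0, 0, 0, 0, 2, 0, -1], [0, 0, 0, 0, 3, 0, -1], [0, 0, 0, 0, 3, 0, -1], [0, 0, 0, 0, 3, 0, -1]]
  ]
}}

```text
time: 10.3
position: [0.5051, -0.1972, 0.0949]
tcp_rot: [[0.994, -0.0, 0.113], [-0.113, 0.0, 0.994], [-0.0, -1.0, 0.0]]
contact_force: [-0.4, -0.0, -3.1]
finger_gap: 0.0326
```

>>> {"fn": "jog_arm", "kwargs": {
  "targets": [
    [[0, 0, 0, 0, 0.5, 0, -1], [0, 0, 0, 0, 1, 0, -1], [0, 0, 0, 0, 1, 0, -1], [0, 0, 0, 0, 1, 0, -1]]
  ]
}}

```text
time: 10.63
position: [0.5051, -0.1972, 0.094]
tcp_rot: [[0.994, -0.0, 0.113], [-0.113, 0.0, 0.994], [-0.0, -1.0, 0.0]]
contact_force: [0.2, -0.2, -4.1]
finger_gap: 0.0323
```

>>> {"fn": "jog_arm", "kwargs": {
  "targets": [
    [[0, 0, 0, 0, 0.5, 0, -1], [0, 0, 0, 0, 1, 0, -1], [0, 0, 0, 0, 1, 0, -1], [0, 0, 0, 0, 1, 0, -1]]
  ]
}}

```text
time: 10.97
position: [0.5051, -0.1972, 0.093]
tcp_rot: [[0.994, -0.0, 0.113], [-0.113, 0.0, 0.994], [-0.0, -1.0, -0.0]]
contact_force: [-0.6, -0.1, -3.6]
finger_gap: 0.0324
```

```bash
python3 st.py
```

```text
t 10.97 p [ 0.5051 -0.1972  0.093 ] yaw -6.5 tilt [-0. -1. -0.] F [-0.6 -0.1 -3.6] M [ 0.04 -0.01 -0.03] gap 0.0324 q [-0.37  0.36 -0.18  1.03 -0.    1.31]
```

>>> {"fn": "jog_arm", "kwargs": {
  "targets": [
    [[0, 0, 0, 0, 0.5, 0, -1], [0, 0, 0, 0, 0.5, 0, -1], [0, 0, 0, 0, 0.5, 0, -1]]
  ]
}}

```text
time: 11.22
position: [0.5052, -0.1972, 0.0925]
tcp_rot: [[0.994, 0.0, 0.113], [-0.113, -0.0, 0.994], [0.0, -1.0, -0.0]]
contact_force: [0.4, -0.2, -4.2]
finger_gap: 0.0326
```

>>> {"fn": "jog_arm", "kwargs": {
  "targets": [
    [[0, 0, 0, 0, 0.5, 0, -1], [0, 0, 0, 0, 0.5, 0, -1], [0, 0, 0, 0, 0.5, 0, -1]]
  ]
}}

```text
time: 11.47
position: [0.5052, -0.1972, 0.0921]
tcp_rot: [[0.994, 0.0, 0.113], [-0.113, -0.0, 0.994], [0.0, -1.0, -0.0]]
contact_force: [-0.1, -0.9, -1.2]
finger_gap: 0.0326
```

>>> {"fn": "jog_arm", "kwargs": {
  "targets": [
    [[0, 0, 0, 0, 0.5, 0, -1], [0, 0, 0, 0, 0.5, 0, -1], [0, 0, 0, 0, 0.5, 0, -1]]
  ]
}}

```text
time: 11.72
position: [0.5053, -0.1973, 0.0917]
tcp_rot: [[0.994, 0.0, 0.113], [-0.113, -0.0, 0.994], [0.0, -1.0, -0.0]]
contact_force: [-0.1, 0.2, 1.4]
finger_gap: 0.0323
```

```bash
python3 st.py
```

```text
t 11.72 p [ 0.5053 -0.1973  0.0917] yaw -6.5 tilt [ 0. -1. -0.] F [-0.1  0.2  1.4] M [-0.02  0.1  -0.01] gap 0.0323 q [-0.37  0.36 -0.18  1.03 -0.    1.31]
```

>>> {"fn": "jog_arm", "kwargs": {
  "targets": [
    [[0, -0.7, 0, 0, 0, 0, -1], [0, -1.4, 0, 0, 0, 0, -1], [0, -2, 0, 0, 0, 0, -1], [0, -2, 0, 0, 0, 0, -1]]
  ]
}}

```text
time: 12.05
position: [0.505, -0.1971, 0.0913]
tcp_rot: [[0.997, -0.0, 0.077], [-0.077, 0.0, 0.997], [-0.0, -1.0, 0.0]]
contact_force: [1.1, 0.7, -2.8]
finger_gap: 0.0325
```

>>> {"fn": "jog_arm", "kwargs": {
  "targets": [
    [[0, -0.7, 0, 0, 0, 0, -1], [0, -1.4, 0, 0, 0, 0, -1], [0, -2, 0, 0, 0, 0, -1], [0, -2, 0, 0, 0, 0, -1]]
  ]
}}

```text
time: 12.38
position: [0.5051, -0.1972, 0.0914]
tcp_rot: [[0.999, -0.0, 0.043], [-0.043, 0.0, 0.999], [-0.0, -1.0, 0.0]]
contact_force: [1.0, -0.6, -3.9]
finger_gap: 0.0325
```

```bash
python3 st.py
```

```text
t 12.38 p [ 0.5051 -0.1972  0.0914] yaw -2.44 tilt [-0. -1.  0.] F [ 1.  -0.6 -3.9] M [0.01 0.   0.03] gap 0.0325 q [-0.37  0.36 -0.18  1.03 -0.    1.24]
```

The load fell back to the bare carrier weight, so the pin has found its hole. I'll lower in 1 mm steps.

>>> {"fn": "jog_arm", "kwargs": {
  "targets": [
    [[0, 0, 0, 0, 0.5, 0, -1], [0, 0, 0, 0, 1, 0, -1], [0, 0, 0, 0, 1, 0, -1], [0, 0, 0, 0, 1, 0, -1]]
  ]
}}

```text
time: 12.72
position: [0.5051, -0.1972, 0.0905]
tcp_rot: [[0.999, -0.0, 0.044], [-0.044, 0.0, 0.999], [-0.0, -1.0, 0.0]]
contact_force: [-0.6, 0.6, -3.8]
finger_gap: 0.0324
```

>>> {"fn": "jog_arm", "kwargs": {
  "targets": [
    [[0, 0, 0, 0, 0.5, 0, -1], [0, 0, 0, 0, 1, 0, -1], [0, 0, 0, 0, 1, 0, -1], [0, 0, 0, 0, 1, 0, -1]]
  ]
}}

```text
time: 13.05
position: [0.5051, -0.1972, 0.0895]
tcp_rot: [[0.999, -0.0, 0.044], [-0.044, 0.0, 0.999], [-0.0, -1.0, 0.0]]
contact_force: [-0.7, -0.6, -4.1]
finger_gap: 0.0324
```

```bash
python3 st.py
```

```text
t 13.05 p [ 0.5051 -0.1972  0.0895] yaw -2.5 tilt [-0. -1.  0.] F [-0.7 -0.6 -4.1] M [0.   0.03 0.05] gap 0.0324 q [-0.37  0.36 -0.18  1.03 -0.    1.24]
```

>>> {"fn": "jog_arm", "kwargs": {
  "targets": [
    [[0, 0, 0, 0, 0.7, 0, -1], [0, 0, 0, 0, 1.4, 0, -1], [0, 0, 0, 0, 2, 0, -1], [0, 0, 0, 0, 2, 0, -1]]
  ]
}}

```text
time: 13.38
position: [0.5051, -0.1971, 0.0873]
tcp_rot: [[0.999, -0.0, 0.044], [-0.044, 0.0, 0.999], [-0.0, -1.0, 0.0]]
contact_force: [0.3, 0.7, -3.0]
finger_gap: 0.0324
```

>>> {"fn": "jog_arm", "kwargs": {
  "targets": [
    [[0, 0, 0, 0, 0.7, 0, -1], [0, 0, 0, 0, 1.4, 0, -1], [0, 0, 0, 0, 2, 0, -1], [0, 0, 0, 0, 2, 0, -1]]
  ]
}}

```text
time: 13.72
position: [0.5051, -0.1972, 0.0854]
tcp_rot: [[0.999, -0.0, 0.044], [-0.044, 0.0, 0.999], [-0.0, -1.0, 0.0]]
contact_force: [0.4, 0.9, -4.1]
finger_gap: 0.0324
```

```bash
python3 st.py
```

```text
t 13.72 p [ 0.5051 -0.1972  0.0854] yaw -2.5 tilt [-0. -1.  0.] F [ 0.4  0.9 -4.1] M [0.03 0.03 0.01] gap 0.0324 q [-0.37  0.36 -0.19  1.02 -0.    1.24]
```

>>> {"fn": "jog_arm", "kwargs": {
  "targets": [
    [[0, 0, 0, 0, 0.7, 0, -1], [0, 0, 0, 0, 1.4, 0, -1], [0, 0, 0, 0, 2, 0, -1], [0, 0, 0, 0, 2, 0, -1]]
  ]
}}

```text
time: 14.05
position: [0.505, -0.1971, 0.0833]
tcp_rot: [[0.999, -0.0, 0.044], [-0.044, 0.0, 0.999], [-0.0, -1.0, 0.0]]
contact_force: [-0.0, -0.3, -3.7]
finger_gap: 0.0326
```

>>> {"fn": "jog_arm", "kwargs": {
  "targets": [
    [[0, 0, 0, 0, 0.5, 0, -1], [0, 0, 0, 0, 1, 0, -1], [0, 0, 0, 0, 1, 0, -1], [0, 0, 0, 0, 1, 0, -1]]
  ]
}}

```text
time: 14.38
position: [0.5052, -0.1972, 0.0826]
tcp_rot: [[0.999, 0.0, 0.044], [-0.044, -0.0, 0.999], [0.0, -1.0, -0.0]]
contact_force: [-0.7, -0.3, -2.4]
finger_gap: 0.0322
```

>>> {"fn": "jog_arm", "kwargs": {
  "targets": [
    [[0, 0, 0, 0, 0.5, 0, -1], [0, 0, 0, 0, 0.5, 0, -1], [0, 0, 0, 0, 0.5, 0, -1]]
  ]
}}

```text
time: 14.63
position: [0.5052, -0.1972, 0.0825]
tcp_rot: [[0.999, 0.0, 0.044], [-0.044, -0.0, 0.999], [0.0, -1.0, -0.0]]
contact_force: [-3.2, 0.7, 6.2]
finger_gap: 0.0324
```

```bash
python3 st.py
```

```text
t 14.63 p [ 0.5052 -0.1972  0.0825] yaw -2.5 tilt [ 0. -1. -0.] F [-3.2  0.7  6.2] M [0.2  0.81 0.03] gap 0.0324 q [-0.37  0.37 -0.2   1.01 -0.    1.24]
```

```bash
python3 - <<'E'
from h import *
for n in("scene",): cv2.imwrite(f"pics/{n}7.png",ctrl.snapshot(n)[:,:,::-1])
s=cv2.imread("pics/scene7.png")
cv2.imwrite("pics/v7.png",np.hstack([cv2.resize(s[140:210,245:315],(560,560),interpolation=cv2.INTER_CUBIC)]))
E
python3 st.py
```

```text
t 14.68 p [ 0.5052 -0.1972  0.0825] yaw -2.5 tilt [ 0. -1. -0.] F [-3.3  1.   5.7] M [ 0.22  0.79 -0.01] gap 0.0324 q [-0.37  0.37 -0.2   1.01 -0.    1.24]
```

View pics/v7.png

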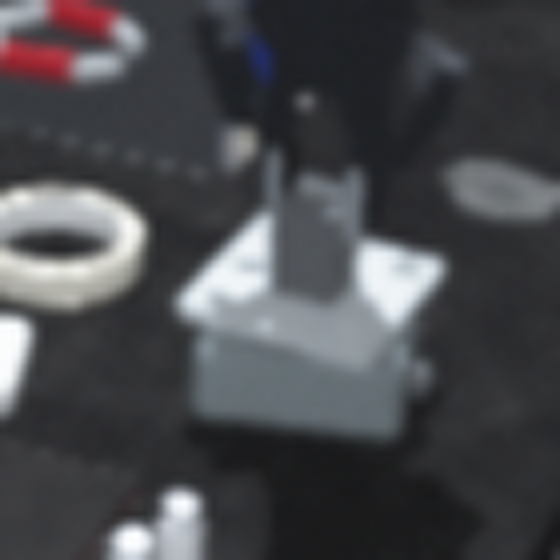

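The picture shows the plate down on the disc, with its left corner at about (180,305) and its right corner at about (445,268), and it looks level. I'll ease the pressure slightly and open.

>>> {"fn": "jog_arm", "kwargs": {
  "targets": [
    [[0, 0, 0, 0, -0.3, 0, -1], [0, 0, 0, 0, -0.5, 0, -1], [0, 0, 0, 0, -0.5, 0, -1], [0, 0, 0, 0, -0.5, 0, 0], [0, 0, 0, 0, -0.5, 0, 1], [0, 0, 0, 0, -0.5, 0, 1], [0, 0, 0, 0, -0.5, 0, 1], [0, 0, 0, 0, -0.5, 0, 1], [0, 0, 0, 0, -0.5, 0, 1], [0, 0, 0, 0, -0.5, 0, 1]]
  ]
}}

```text
time: 15.52
position: [0.5052, -0.1972, 0.0825]
tcp_rot: [[0.999, 0.0, 0.044], [-0.044, 0.0, 0.999], [0.0, -1.0, 0.0]]
contact_force: [0.6, 0.7, 0.3]
finger_gap: 0.0855
```

```bash
python3 st.py
```

```text
t 15.52 p [ 0.5052 -0.1972  0.0825] yaw -2.5 tilt [ 0. -1.  0.] F [0.6 0.7 0.3] M [-0.05  0.02 -0.  ] gap 0.0855 q [-0.37  0.37 -0.19  1.01  0.    1.24]
```

Released cleanly, with no force on the tool. I'll lift straight up, then look.

>>> {"fn": "jog_arm", "kwargs": {
  "targets": [
    [[0, 0, 0, 0, -8, 0, 1], [0, 0, 0, 0, -25, 0, 1], [0, 0, 0, 0, -45, 0, 1], [0, 0, 0, 0, -70, 0, 1], [0, 0, 0, 0, -95, 0, 1], [0, 0, 0, 0, -115, 0, 1], [0, 0, 0, 0, -125, 0, 1], [0, 0, 0, 0, -125, 0, 1]]
  ]
}}

```text
time: 16.18
position: [0.5061, -0.1976, 0.2098]
tcp_rot: [[0.999, 0.003, 0.044], [-0.044, -0.001, 0.999], [0.003, -1.0, -0.001]]
contact_force: [0.1, 0.5, -1.2]
finger_gap: 0.0854
```

>>> {"fn": "jog_arm", "kwargs": {
  "targets": [
    [[0, 0, 0, -15, 0, 0, 1], [0, 0, 0, -45, 0, 0, 1], [0, 0, 0, -80, 0, 0, 1], [0, 0, 0, -115, 0, 0, 1], [0, 0, 0, -150, 0, 0, 1], [0, 0, 0, -170, 0, 0, 1], [0, 0, 0, -180, 0, 0, 1], [0, 0, 0, -180, 0, 0, 1]]
  ]
}}

```text
time: 16.85
position: [0.3238, -0.1891, 0.207]
tcp_rot: [[0.999, -0.001, 0.045], [-0.045, 0.0, 0.999], [-0.001, -1.0, 0.0]]
contact_force: [0.5, 0.2, 0.2]
finger_gap: 0.0853
```

```bash
python3 st.py
python3 - <<'E'
from h import *
for n in("scene","top"): cv2.imwrite(f"pics/{n}8.png",ctrl.snapshot(n)[:,:,::-1])
s=cv2.imread("pics/scene8.png");t=cv2.imread("pics/top8.png")
cv2.imwrite("pics/v8.png",np.hstack([cv2.resize(s[145:205,250:310],(390,390),interpolation=cv2.INTER_CUBIC),cv2.resize(t[173:233,271:331],(390,390),interpolation=cv2.INTER_CUBIC)]))
E
```

```text
t 16.85 p [ 0.3238 -0.1891  0.207 ] yaw -2.56 tilt [-0.001 -1.     0.   ] F [0.5 0.2 0.2] M [ 0.04 -0.01  0.03] gap 0.0853 q [-0.53 -0.04 -0.36  1.25 -0.    1.09]
```

View pics/v8.png

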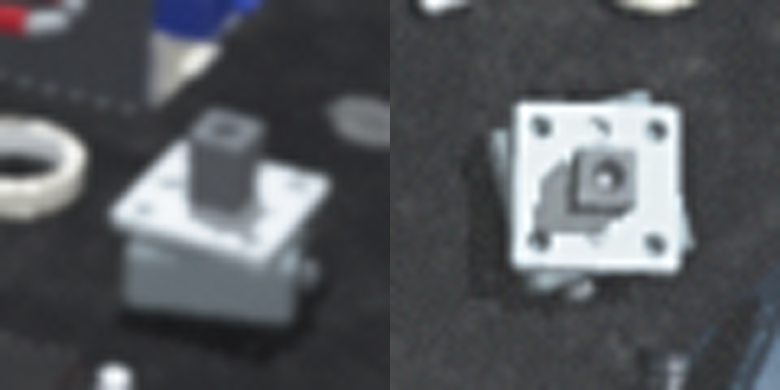

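View pics/scene8.png

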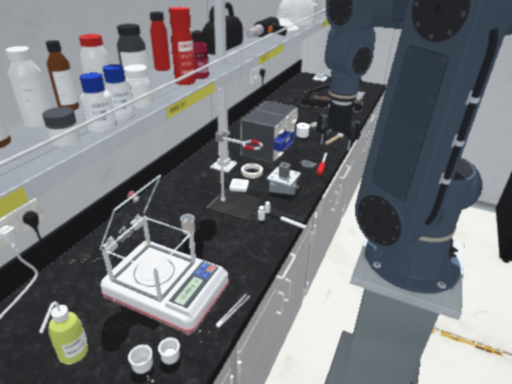

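Run:
```python
from h import *
t=cv2.imread("pics/top8.png")
c=blob(t,195,(283,183,36,36))
for z in(.057,.067): print(z,cv2.minAreaRect(np.array([onz("top",u,v,z)[:2]*1000 for u,v in c],np.float32)))
ctrl.close_job()
```

```text
0.057 ((504.8476257324219, -196.57656860351562), (98.19768524169922, 97.92938232421875), 88.6771469116211)
0.067 ((503.6522521972656, -195.17112731933594), (97.46615600585938, 97.19984436035156), 88.67718505859375)
the job is handed in; nothing more can be done
```

The carrier is seated flat on the drive disc with the pin in its hole, released, and the job is handed in at about 17 s of the 72 s allowed.

- **Pick-up and threading:** I gripped the hub across its -x and +x faces and carried it in front of the clamp stand. It threaded onto the shaft without contact.
- **Finding the pin:** The plate met the pin tip about 10 mm above the disc, with about 5 N of load. A turn of roughly 4° in the grip let the pin into its hole, and the load fell back to the carrier's weight.
- **Seating and release:** It went down another 10 mm or so, matching the pin's height. It bore on the disc with about 10 N at most of the readings I took. I eased off and opened the fingers, and the force on the tool read about zero.

**Last checks:**
- The top picture shows the shaft in the bore and the pin filling its hole.
- In that picture the plate's centre is at (504.8, -196.6) mm, against (504.8, -197) mm averaged from the first pictures for the shaft.
- The scene picture shows the plate looking flat and the other things apparently where they were. I did not measure the tilt or the bystanders' positions.

The two cameras differed by about 3 mm on the rotator's y position, so I used their mean, and threading without contact bore that out. While pressed on the disc, the wrist also showed about 3 N sideways and 0.8 N m; both went away on release.

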